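# Slacken the bat nuts on two mirror-threaded pottery wheels

### The job

Two small pottery wheels share one speed controller: first turn its dial fully anticlockwise to the off stop, then undo the wing nut on each wheel by at least a quarter turn so the bats come free. One nut is left-hand threaded and the other right-hand, and nobody marked which, so find out by gentle trial and never force a nut the tightening way. Leave the pots and the cup standing where they are.

Things in the scene. Friction and masses are not known exactly. Their poses are not given: they have to be found in the camera images.
- dial_grip (a point): metal pointer dial on top of the grey controller box (box 110 x 90 mm, 55 mm high); point on the dial's vertical axis, 92 mm above the table. Grip: an upright bar along the point's x: 42 mm long, 14 mm thick (y), its top 7 mm above this point and its foot 25 mm below; under the bar a disc of radius 22 mm whose top is 23 mm below this point.
- dial (a joint): turn of the dial, rad: 0 = off, the hard stop fully anticlockwise seen from above; grows clockwise to 4.7. Stays where it is left; friction 0.04 N m.
- nut_a_grip (a point): steel wing nut over wheel_a's bat, the same in looks as the other; point on its vertical axis, 118 mm above the table. Its grip is an upright bar along the point's x: 54 mm long, 14 mm thick (y), top 10 mm above this point, underside 18 mm below; the bat is 30 mm below. Pinch it across its thickness from above. It turns in place (does not rise) and stays where left.
- nut_a (a joint): turn of wheel_a's nut on its stud, rad: 0 tight (at every start), growing as it loosens, whichever way that is, to a stop at 6.28; friction 0.06 N m. The tightening way it does not turn on its stud at all, but twists the stud with it (see stud_a).
- stud_a (a joint): twist of the threaded stud under wheel_a's nut in its springy mount, rad: 0 at rest, 1.5 N m per rad; below 0 when the nut is forced the tightening way, about +0.04 while the nut is being loosened; springs back on release. The thread is damaged if forced below -0.3 (17 degrees, 0.45 N m); a trial turn of 0.14 rad (8 degrees) either way is safe.
- nut_b_grip (a point): steel wing nut over wheel_b's bat, the same in looks as the other; point on its vertical axis, 118 mm above the table. Its grip is an upright bar along the point's x: 54 mm long, 14 mm thick (y), top 10 mm above this point, underside 18 mm below; the bat is 30 mm below. Pinch it across its thickness from above. It turns in place (does not rise) and stays where left.
- nut_b (a joint): turn of wheel_b's nut on its stud, rad: 0 tight (at every start), growing as it loosens, whichever way that is, to a stop at 6.28; friction 0.06 N m. The tightening way it does not turn on its stud at all, but twists the stud with it (see stud_b).
- stud_b (a joint): twist of the threaded stud under wheel_b's nut in its springy mount, rad: 0 at rest, 1.5 N m per rad; below 0 when the nut is forced the tightening way, about +0.04 while the nut is being loosened; springs back on release. The thread is damaged if forced below -0.3 (17 degrees, 0.45 N m); a trial turn of 0.14 rad (8 degrees) either way is safe.
- wheel_a: small table-top pottery wheel, fixed: white round housing of radius 75 mm, on it a head and a round plywood bat of radius 70 mm whose top is 88 mm above the table; origin at the centre of its underside, on the nut's axis. Head and bat do not turn with the nut. Of the two nuts one has a right-hand, the other a left-hand thread, unmarked.
- wheel_b: the other wheel, the same in size and looks; origin likewise.
- vase: dark brown raw clay vase with a narrow neck, 200 mm tall, at most 74 mm across, loose, standing upright; origin at the centre of its underside. To be left alone. It stands just beyond one of the wheels.
- bottle_pot: lighter brown clay bottle, 190 mm tall, at most 72 mm across, loose, standing upright; origin at the centre of its underside. To be left alone. It stands just beyond the other wheel.
- clay_tube: dark clay cylinder, 170 mm tall, at most 72 mm across, loose, standing upright; origin at the centre of its underside. To be left alone. It stands close to the controller on the robot's side.
- cup: white plastic cup, 80 mm tall, at most 62 mm across, loose, standing upright; origin at the centre of its underside. To be left alone. It stands close to the controller on the far side.

How it is judged:
By the outcome, as a careful person would: the job done as asked, in the order asked, and still so for the second after the job is handed in, with the robot touching nothing.
It also fails if it takes over 72 s, if anything falls off the work surface, if the arm or the gripper's body presses on something with over 40 N, if the wrist force passes 120 N, or if a joint passes its speed limit or range.

### The arm

A 7-joint arm with a two-finger parallel gripper is mounted at the origin on the work surface. World frame = base frame: x ahead of the robot, y to its left, z up, the work surface at z = 0. Lengths are in m, angles in rad, forces in N, time in s.
With the tool pointing down it reaches from about 0.4 to 0.85 m from the base axis. Payload 10.4 kg.
Tool frame: the origin (TCP) lies midway between the tips of the shut fingers; the grasp point (between the pads) lies manip.hold_point_z behind it (manip.hold_point_z is the distance from the TCP to the grasp point, in m); z points along the fingers, y is the line along which they close (so a half turn about z gives the same grasp; the last joint's range is limited). The gripper opens to 85 mm and grips with 20 to 120 N. Pads are 22 mm wide; open, the fingers measure 114 mm over their backs; the gripper's body (76 mm by 85 mm) begins 54 mm behind the grasp point. The pads swing forward as they close: fully open they stand 13 mm farther back than shut.
Start: joints at [1.186, 0.332, -0.065, 1.46, 0.022, 1.35, -0.088], TCP at [0.221, -0.585, 0.231] pointing down, gripper open.
Joint ranges: [-2.6, 2.6], [-0.5, 2.12], [-1.47, 1.34], [0.16, 2.42], [-1.27, 4.41], [0.06, 2.06], [-2.6, 2.6]. Speed limits (rad/s): [2.22, 2.22, 2.79, 2.79, 3.14, 3.14, 3.14].

### API

Orientations are given as a unit quaternion [x, y, z, w].
In Python, from workcell import manip gives the robot as it stands.
- The arm moves only by the tool carry_out, never from a script. Its argument "rows" is a list of rows, each an object of numbers: "dx", "dy", "dz": the shift along the tool's x, y, z in m; "spin": the turn about the tool's z in degrees; "gripper": the opening, from -1 (shut) to 1 (fully open). In form: [{"dx": .., "dy": .., "dz": .., "spin": .., "gripper": ..}, ...]. A call has 1 to 20 rows; each row shifts and turns the commanded pose from where the row before left it, along the tool's axes as they then stand; what a row does not reach is not made up. A row lasts 1/10 s, in which the tool goes at most 50 mm and 8.59 degrees, less where a joint would pass 70% of its speed; a pose out of reach is approached as far as the arm can. A call with a gripper value outside its range is refused whole. The fingers move at their own pace and stop on an object; the grip force is fixed at half the most. Time passes only in rows, so rows that do not move let the fingers close. It gives the time, the measured TCP pose, the force, the opening and the grip force at its end, in the units of the state.
- manip.sense(): the state, without advancing time (a new reading comes with each control period).
- manip.read_camera(name): name is "scene" or "top" or "wrist"; returns (picture, depth): 480x640x3 uint8, red, green, blue; 480x640 float32, m along the optical axis (not along the pixel's ray), 0 where there is no reading.
- manip.get_calibration(name): a dict with "fovy" (degrees; the focal length in pixels is half the picture's height over the tangent of half this angle, whatever the lens; pixels are square), "cx", "cy" (the principal point, pixels), "R" (3x3) and "t" (3): a world point X has camera coordinates R X + t. Camera axes: x right, y down, z forward; pixel columns grow to the right and rows downward; lengths in m; the calibration is good to about 2 mm. A picture is of the moment at which its call begins: read the wrist's pose just before it. get_calibration takes no time and is no camera call; for the wrist camera it gives the pose at the moment of the call.
- manip.close_job(): hands the job in; it is judged then, once.
Trained networks look in the newest picture that a camera, given by its name, has taken for a name from the list of things; names that differ only in an ending like _2 or _b are one class to them, and where a whole thing is asked for, a point or a joint stands for the part that bears it (a point fixed in the world has none). Each returns a list of dicts, best first, with "p" (0 to 1); they miss things now and then, are a little off and sometimes report something else, mostly with a low value. They report only what shows in the picture. A call takes as long as a camera call.
- manip.find_in(name, camera): "xyz" ([x, y, z] in m, in world coordinates, good to about 4 mm: the middle of the surface that is visible of it).
The state is a dict: "time_s": time; "q": joint angles; "qd": joint speeds; "tau": joint torques, N m; "tool_pos": TCP position; "eef_rot": TCP orientation; "ft_force": force on the tool from outside, world axes, zero at the start; "wrist_torque": the same for the moment, N m; "opening": finger opening in m; "grip_force": force on a finger pad.
Only numpy, scipy, OpenCV 4.12 (cv2) and the standard library are available. Lean on these libraries where they do the work, as an engineer would, in place of code of your own. Each camera call takes 0.05 s, during which the arm holds its last target. There are 200 camera calls.

## Working session

There is one attempt and no reset: what is moved stays moved. The work goes in short steps, Python scripts to look and compute and a tool call to move; the robot and the scene stay as the last step left them, time stands still between calls to the robot, and variables do not carry over. Pictures are saved under pics/ and viewed, at most 10 in all, crops included, and the job is handed in when it is done.

Besides the shell and the picture viewer there is one more tool, called after "Request:" as name(argument=value, ...), one argument or row to a line, values as JSON. carry_out: Moves the arm, as the interface text tells. Its arguments: {"type":"object","properties":{"rows":{"type":"array"}},"required":["rows"]}

```bash
mkdir -p pics
cat > h.py <<'E'
from workcell import manip
import numpy as np, cv2
def cam(n):
    c=manip.get_calibration(n); im,d=manip.read_camera(n); return c,im,d
def pts(c,d):
    f=240/np.tan(np.radians(c["fovy"])/2); v,u=np.mgrid[:480,:640]
    P=np.stack([(u-c["cx"])/f*d,(v-c["cy"])/f*d,d],-1)
    return (P-np.array(c["t"]))@np.array(c["R"])
E
python3 - <<'E'
from h import *
s=manip.sense(); print(s["tool_pos"],s["eef_rot"],s["opening"],manip.hold_point_z,s["time_s"])
c,im,d=cam("top"); cv2.imwrite("pics/top.png",im[:,:,::-1]); np.savez("top.npz",P=pts(c,d),im=im)
c,im,d=cam("scene"); cv2.imwrite("pics/scene.png",im[:,:,::-1])
for n in ["dial_grip","nut_a_grip","wheel_a","vase","bottle_pot","clay_tube","cup"]:
  for r in manip.find_in(n,"top")[:3]: print(n,np.round(r["xyz"],3),round(r["p"],2))
E
```

```text
[ 0.22106844 -0.58419282  0.23052327] [ 9.83683762e-01  1.79904864e-01 -1.55855294e-04 -6.87611793e-04] 0.08535917269920935 0.0187 0.0
dial_grip [ 0.518 -0.031  0.072] 0.84
nut_a_grip [ 0.464 -0.325  0.122] 0.83
nut_a_grip [ 0.518 -0.034  0.069] 0.57
nut_a_grip [ 0.596 -0.357  0.144] 0.25
wheel_a [0.558 0.29  0.085] 0.78
wheel_a [ 0.459 -0.313  0.086] 0.64
vase [ 0.598 -0.353  0.146] 0.72
bottle_pot [0.698 0.325 0.142] 0.91
bottle_pot [ 0.378 -0.023  0.17 ] 0.55
clay_tube [ 0.378 -0.023  0.168] 0.94
clay_tube [ 0.519 -0.032  0.073] 0.18
cup [ 0.673 -0.032  0.036] 0.75
```

View pics/top.png

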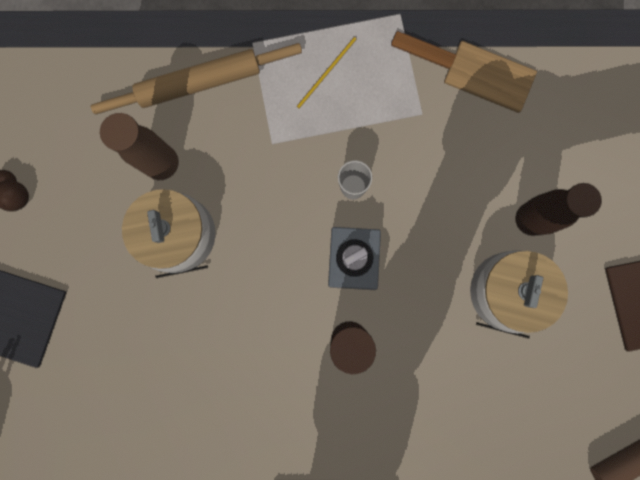

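View pics/scene.png

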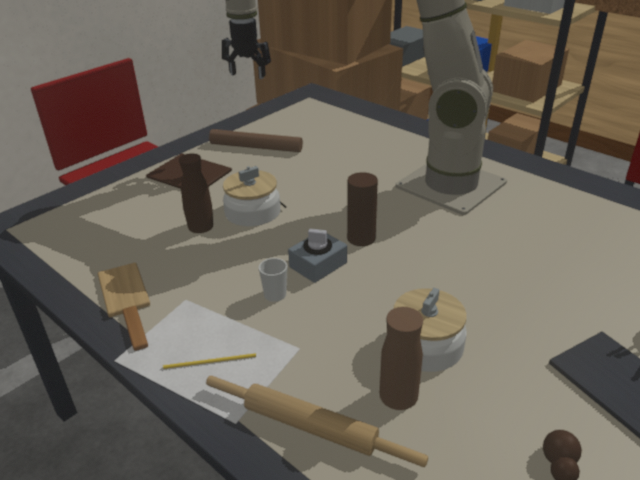

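Run:
```python
from h import *
z=np.load("top.npz"); P=z["P"]
for n,(x,y),lo,hi in [("dial",(.518,-.031),.088,.11),("R",(.464,-.325),.108,.14),("L",(.565,.29),.108,.14)]:
    m=(np.hypot(P[...,0]-x,P[...,1]-y)<.05)&(P[...,2]>lo)&(P[...,2]<hi)
    Q=P[m]; r=cv2.minAreaRect(Q[:,:2].astype(np.float32)*1000); w,V=np.linalg.eigh(np.cov(Q[:,:2].T)); a=np.degrees(np.arctan2(V[1,1],V[0,1]))
    print(n,m.sum(),Q.mean(0).round(4),r,a.round(1),np.percentile(Q[:,2],[5,50,95]).round(3))
s=manip.sense()
from scipy.spatial.transform import Rotation as R
print(R.from_quat(s["eef_rot"]).as_matrix().round(3),s["ft_force"],s["wrist_torque"],s["q"])
for w in [(.518,-.031),(.464,-.325),(.565,.29)]:pass
```

```text
dial 199 [ 0.52   -0.0324  0.0983] ((520.2781372070312, -32.590599060058594), (13.932430267333984, 41.563941955566406), 29.52769660949707) 120.4 [0.096 0.099 0.101]
R 410 [ 0.4616 -0.3245  0.1243] ((461.4884948730469, -326.33221435546875), (14.680482864379883, 54.11518478393555), 75.44641876220703) 165.8 [0.111 0.126 0.133]
L 376 [0.568  0.3039 0.1245] ((568.6152954101562, 306.1669006347656), (53.38863754272461, 14.532180786132812), 11.455753326416016) -169.1 [0.11  0.127 0.132]
[[ 0.935  0.354 -0.   ]
 [ 0.354 -0.935  0.   ]
 [ 0.    -0.    -1.   ]] [-0.4706946   0.01908952  0.06215795] [-0.04898916 -0.02369864  0.04606378] [ 1.18637946  0.33228991 -0.0647272   1.46019816  0.0215821   1.3498968
 -0.08848792]
```

Request:
carry_out(
  rows=[
    {"dx":0.0297,"dy":-0.0256},
    {"dx":0.0297,"dy":-0.0256},
    {"dx":0.0297,"dy":-0.0256},
    {"dx":0.0297,"dy":-0.0256},
    {"dx":0.0297,"dy":-0.0256},
    {"dx":0.0297,"dy":-0.0256},
    {"dx":0.0297,"dy":-0.0256},
    {"dx":0.0297,"dy":-0.0256},
    {"dx":0.0297,"dy":-0.0256},
    {"dx":0.0297,"dy":-0.0256},
    {"dx":0.0297,"dy":-0.0256},
    {"dx":0.0297,"dy":-0.0256},
    {"dx":0.0297,"dy":-0.0256},
    {"dx":0.0297,"dy":-0.0256},
    {"dx":0.0297,"dy":-0.0256},
    {"dx":0.0297,"dy":-0.0256},
    {"spin":8},
    {"spin":8},
    {"spin":8},
    {"spin":8},
  ],
)

```text
validation failed for argument at $.ro...
```

```bash
cat >> h.py <<'E'
from scipy.spatial.transform import Rotation as R
def st(target=None,bar=None):
    s=manip.sense(); M=R.from_quat(s["eef_rot"]).as_matrix(); yaw=np.degrees(np.arctan2(M[1,0],M[0,0]))
    print("t",round(s["time_s"],2),"p",np.round(s["tool_pos"],4),"yaw",yaw.round(2),"tilt",np.degrees(np.arccos(-M[2,2])).round(2),"q",np.round(s["q"],2),"F",np.round(s["ft_force"],1),"T",np.round(s["wrist_torque"],3),"open",round(s["opening"],4),"grip",np.round(s["grip_force"],1))
    if target is not None: print("tool delta",(M.T@(np.array(target)-s["tool_pos"])).round(4), "spin" , None if bar is None else round((yaw-bar+90)%180-90,2))
E
python3 -c "
from h import *
st((.5203,-.0326,.0983),120.4)"
```

```text
t 0.45 p [ 0.2213 -0.5845  0.2312] yaw 20.73 tilt 0.01 q [ 1.19  0.33 -0.06  1.46  0.02  1.35 -0.09] F [-0.5  0.   0.1] T [-0.049 -0.024  0.046] open 0.0855 grip 0.0
tool delta [ 0.475  -0.4103  0.133 ] spin 80.33
```

Request:
carry_out(
  rows=[
    {"dx":0.0297,"dy":-0.0256,"dz":0,"spin":0,"gripper":1},
    {"dx":0.0297,"dy":-0.0256,"dz":0,"spin":0,"gripper":1},
    {"dx":0.0297,"dy":-0.0256,"dz":0,"spin":0,"gripper":1},
    {"dx":0.0297,"dy":-0.0256,"dz":0,"spin":0,"gripper":1},
    {"dx":0.0297,"dy":-0.0256,"dz":0,"spin":0,"gripper":1},
    {"dx":0.0297,"dy":-0.0256,"dz":0,"spin":0,"gripper":1},
    {"dx":0.0297,"dy":-0.0256,"dz":0,"spin":0,"gripper":1},
    {"dx":0.0297,"dy":-0.0256,"dz":0,"spin":0,"gripper":1},
    {"dx":0.0297,"dy":-0.0256,"dz":0,"spin":0,"gripper":1},
    {"dx":0.0297,"dy":-0.0256,"dz":0,"spin":0,"gripper":1},
    {"dx":0.0297,"dy":-0.0256,"dz":0,"spin":0,"gripper":1},
    {"dx":0.0297,"dy":-0.0256,"dz":0,"spin":0,"gripper":1},
    {"dx":0.0297,"dy":-0.0256,"dz":0,"spin":0,"gripper":1},
    {"dx":0.0297,"dy":-0.0256,"dz":0,"spin":0,"gripper":1},
    {"dx":0.0297,"dy":-0.0256,"dz":0,"spin":0,"gripper":1},
    {"dx":0.0297,"dy":-0.0256,"dz":0,"spin":0,"gripper":1},
    {"dx":0,"dy":0,"dz":0,"spin":8,"gripper":1},
    {"dx":0,"dy":0,"dz":0,"spin":8,"gripper":1},
    {"dx":0,"dy":0,"dz":0,"spin":8,"gripper":1},
    {"dx":0,"dy":0,"dz":0,"spin":8,"gripper":1},
  ],
)

```text
time_s: 2.45
tool_pos: [0.5207, -0.0332, 0.2314]
eef_rot: [0.995, -0.101, 0.0, 0.0]
ft_force: [0.8, -0.1, -0.4]
opening: 0.0855
grip_force: 0.0
```

```bash
python3 -c "
from h import *
st((.5203,-.0326,.0983),120.4)"
```

```text
t 2.45 p [ 0.5207 -0.0332  0.2314] yaw -11.59 tilt 0.01 q [ 0.48  0.14 -0.55  1.71  0.08  1.31 -1.86] F [ 0.8 -0.1 -0.4] T [ 0.007 -0.009  0.034] open 0.0855 grip 0.0
tool delta [-0.0005 -0.0005  0.1331] spin 48.01
```

Request:
carry_out(
  rows=[
    {"dx":0,"dy":0,"dz":0.02,"spin":7.6,"gripper":1},
    {"dx":0,"dy":0,"dz":0.02,"spin":7.6,"gripper":1},
    {"dx":0,"dy":0,"dz":0.02,"spin":7.6,"gripper":1},
    {"dx":0,"dy":0,"dz":0.02,"spin":7.6,"gripper":1},
    {"dx":0,"dy":0,"dz":0.02,"spin":7.6,"gripper":1},
    {"dx":0,"dy":0,"dz":0.025,"spin":0,"gripper":1},
    {"dx":0,"dy":0,"dz":0.02,"spin":0,"gripper":1},
    {"dx":0,"dy":0,"dz":0.01,"spin":0,"gripper":1},
    {"dx":0,"dy":0,"dz":0,"spin":0,"gripper":1},
  ],
)

```text
time_s: 3.35
tool_pos: [0.52, -0.0332, 0.0754]
eef_rot: [0.909, -0.417, -0.001, 0.0]
ft_force: [0.2, 0.9, 0.2]
opening: 0.085
grip_force: 0.0
```

```bash
python3 -c "
from h import *
st((.5203,-.0326,.076),120.4)
c,im,d=cam('scene'); cv2.imwrite('pics/s2.png',cv2.resize(im[180:330,230:430,::-1],(800,600)))"
```

```text
t 3.35 p [ 0.52   -0.0332  0.0754] yaw -49.27 tilt 0.11 q [ 0.38  0.29 -0.45  1.89  0.15  1.   -2.57] F [0.2 0.9 0.2] T [-0.013 -0.02  -0.023] open 0.085 grip 0.0
tool delta [-0.0003 -0.0006 -0.0006] spin 10.33
```

View pics/s2.png

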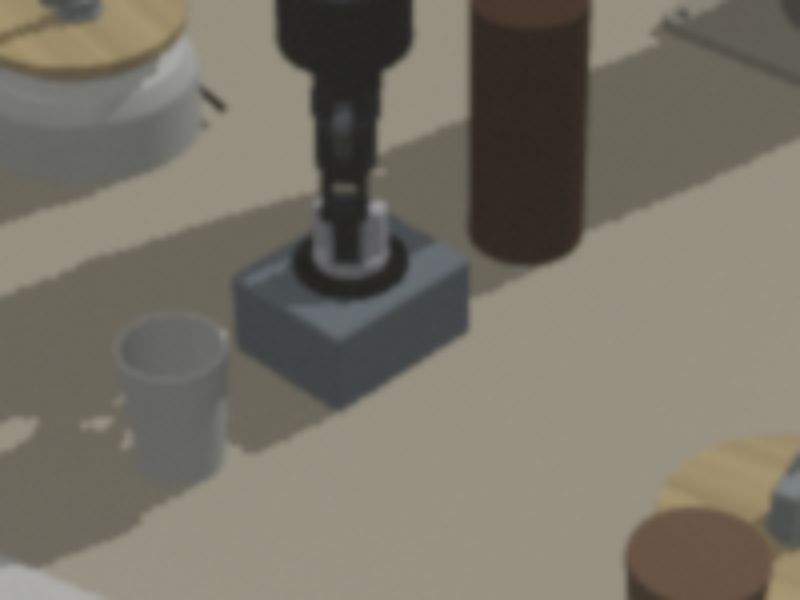

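The fingers straddle the dial bar (near pixel 345,225 in the crop), and the box, cup and tube are clear of the hand. Close, then turn anticlockwise.

Request:
carry_out(
  rows=[
    {"dx":0,"dy":0,"dz":0,"spin":0,"gripper":-1},
    {"dx":0,"dy":0,"dz":0,"spin":0,"gripper":-1},
    {"dx":0,"dy":0,"dz":0,"spin":0,"gripper":-1},
    {"dx":0,"dy":0,"dz":0,"spin":0,"gripper":-1},
    {"dx":0,"dy":0,"dz":0,"spin":0,"gripper":-1},
    {"dx":0,"dy":0,"dz":0,"spin":0,"gripper":-1},
    {"dx":0,"dy":0,"dz":0,"spin":0,"gripper":-1},
    {"dx":0,"dy":0,"dz":0,"spin":0,"gripper":-1},
  ],
)

```text
time_s: 4.2
tool_pos: [0.5214, -0.0327, 0.0769]
eef_rot: [0.909, -0.417, 0.001, -0.0]
ft_force: [0.6, 3.0, 6.5]
opening: 0.0128
grip_force: 59.6
```

```bash
python3 -c "
from h import *
st()"
```

```text
t 4.2 p [ 0.5214 -0.0327  0.0769] yaw -49.24 tilt 0.09 q [ 0.38  0.29 -0.45  1.89  0.15  1.   -2.57] F [0.6 3.  6.5] T [ 0.679 -0.238 -0.004] open 0.0128 grip 59.6
```

Request:
carry_out(
  rows=[
    {"dx":0,"dy":0,"dz":0,"spin":-5,"gripper":-1},
    {"dx":0,"dy":0,"dz":0,"spin":-5,"gripper":-1},
    {"dx":0,"dy":0,"dz":0,"spin":-5,"gripper":-1},
    {"dx":0,"dy":0,"dz":0,"spin":-5,"gripper":-1},
  ],
)

```text
time_s: 4.6
tool_pos: [0.5213, -0.0328, 0.0769]
eef_rot: [0.968, -0.251, 0.001, -0.0]
ft_force: [0.8, 4.3, 6.4]
opening: 0.013
grip_force: 59.7
```

```bash
python3 -c "
from h import *
st()"
```

```text
t 4.6 p [ 0.5213 -0.0328  0.0769] yaw -29.04 tilt 0.08 q [ 0.42  0.3  -0.5   1.88  0.17  1.   -2.23] F [0.8 4.3 6.4] T [ 0.64  -0.14  -0.086] open 0.013 grip 59.7
```

Request:
carry_out(
  rows=[
    {"dx":0,"dy":0,"dz":0,"spin":-5,"gripper":-1},
    {"dx":0,"dy":0,"dz":0,"spin":-5,"gripper":-1},
    {"dx":0,"dy":0,"dz":0,"spin":-5,"gripper":-1},
    {"dx":0,"dy":0,"dz":0,"spin":-5,"gripper":-1},
    {"dx":0,"dy":0,"dz":0,"spin":-5,"gripper":-1},
  ],
)

```text
time_s: 5.1
tool_pos: [0.5213, -0.0329, 0.0769]
eef_rot: [0.999, -0.035, 0.001, -0.0]
ft_force: [-0.1, 2.8, 5.5]
opening: 0.0126
grip_force: 59.8
```

```bash
python3 -c "
from h import *
st()"
```

```text
t 5.1 p [ 0.5213 -0.0329  0.0769] yaw -4.05 tilt 0.08 q [ 0.48  0.31 -0.57  1.88  0.19  1.01 -1.82] F [-0.1  2.8  5.5] T [ 0.691 -0.101 -0.097] open 0.0126 grip 59.8
```

Request:
carry_out(
  rows=[
    {"dx":0,"dy":0,"dz":0,"spin":-5,"gripper":-1},
    {"dx":0,"dy":0,"dz":0,"spin":-5,"gripper":-1},
    {"dx":0,"dy":0,"dz":0,"spin":-5,"gripper":-1},
    {"dx":0,"dy":0,"dz":0,"spin":-5,"gripper":-1},
    {"dx":0,"dy":0,"dz":0,"spin":-5,"gripper":-1},
  ],
)

```text
time_s: 5.6
tool_pos: [0.5226, -0.0331, 0.0776]
eef_rot: [0.985, 0.175, 0.002, -0.002]
ft_force: [3.4, 8.0, 7.5]
opening: 0.013
grip_force: 314.1
```

```bash
python3 -c "
from h import *
st()"
```

```text
t 5.6 p [ 0.5226 -0.0331  0.0776] yaw 20.16 tilt 0.33 q [ 0.53  0.32 -0.63  1.88  0.22  1.01 -1.41] F [3.4 8.  7.5] T [ 1.749 -0.893 -8.835] open 0.013 grip 314.1
```

Request:
carry_out(
  rows=[
    {"dx":0,"dy":0,"dz":0,"spin":0,"gripper":1},
    {"dx":0,"dy":0,"dz":0,"spin":0,"gripper":1},
    {"dx":0,"dy":0,"dz":0,"spin":0,"gripper":1},
    {"dx":0,"dy":0,"dz":0,"spin":0,"gripper":1},
    {"dx":0,"dy":0,"dz":0,"spin":0,"gripper":1},
  ],
)

```text
time_s: 6.1
tool_pos: [0.5207, -0.0334, 0.0763]
eef_rot: [0.984, 0.18, 0.0, 0.0]
ft_force: [0.3, -0.5, -0.4]
opening: 0.0833
grip_force: 0.0
```

```bash
python3 -c "
from h import *
st()"
```

```text
t 6.1 p [ 0.5207 -0.0334  0.0763] yaw 20.73 tilt 0.02 q [ 0.53  0.32 -0.63  1.88  0.22  1.01 -1.41] F [ 0.3 -0.5 -0.4] T [ 0.009 -0.004  0.007] open 0.0833 grip 0.0
```

Request:
carry_out(
  rows=[
    {"dx":0,"dy":0,"dz":-0.03,"spin":0,"gripper":1},
    {"dx":0,"dy":0,"dz":-0.04,"spin":0,"gripper":1},
    {"dx":0,"dy":0,"dz":-0.045,"spin":0,"gripper":1},
    {"dx":0,"dy":0,"dz":-0.04,"spin":0,"gripper":1},
    {"dx":-0.0227,"dy":0.0361,"dz":0,"spin":0,"gripper":1},
    {"dx":-0.0227,"dy":0.0361,"dz":0,"spin":0,"gripper":1},
    {"dx":-0.0227,"dy":0.0361,"dz":0,"spin":0,"gripper":1},
    {"dx":-0.0227,"dy":0.0361,"dz":0,"spin":0,"gripper":1},
    {"dx":-0.0227,"dy":0.0361,"dz":0,"spin":0,"gripper":1},
    {"dx":-0.0227,"dy":0.0361,"dz":0,"spin":0,"gripper":1},
    {"dx":-0.0227,"dy":0.0361,"dz":0,"spin":0,"gripper":1},
    {"dx":0,"dy":0,"dz":0,"spin":7,"gripper":1},
    {"dx":0,"dy":0,"dz":0,"spin":7,"gripper":1},
    {"dx":0,"dy":0,"dz":0,"spin":7,"gripper":1},
    {"dx":0,"dy":0,"dz":0,"spin":7,"gripper":1},
    {"dx":0,"dy":0,"dz":0,"spin":7,"gripper":1},
    {"dx":0,"dy":0,"dz":0,"spin":0,"gripper":1},
  ],
)

```text
time_s: 7.8
tool_pos: [0.4615, -0.3258, 0.2313]
eef_rot: [0.992, -0.125, -0.0, 0.0]
ft_force: [-0.5, 1.0, -0.4]
opening: 0.0849
grip_force: 0.0
```

```bash
cat >> h.py <<'E'
def bar(P,xy,lo,hi,rad=.04):
    m=(np.hypot(P[...,0]-xy[0],P[...,1]-xy[1])<rad)&(P[...,2]>lo)&(P[...,2]<hi)
    Q=P[m]; w,V=np.linalg.eigh(np.cov(Q[:,:2].T))
    print(m.sum(),Q.mean(0).round(4),np.round(cv2.minAreaRect(Q[:,:2].astype(np.float32)*1000)[:2],1),"ang",np.degrees(np.arctan2(V[1,1],V[0,1])).round(1))
E
python3 -c "
from h import *
st((.4615,-.3263,.1),165.6)
c,im,d=cam('top'); cv2.imwrite('pics/t2.png',cv2.resize(im[140:400,200:600,::-1],(800,520)))
bar(pts(c,d),(.5205,-.033),.088,.11)
c,im,d=cam('wrist');cv2.imwrite('pics/w2.png',im[:,:,::-1]);
bar(pts(c,d),(.4615,-.3263),.118,.135)
"
```

```text
t 7.8 p [ 0.4615 -0.3258  0.2313] yaw -14.37 tilt 0.01 q [ 0.86  0.22 -0.38  1.61  0.09  1.33 -1.35] F [-0.5  1.  -0.4] T [-0.041 -0.012  0.031] open 0.0849 grip 0.0
tool delta [1.000e-04 5.000e-04 1.313e-01] spin 0.03
198 [ 0.5198 -0.0324  0.0985] [[520.6 -32.4]
 [ 13.7  41.5]] ang 176.6
1492 [ 0.4652 -0.3284  0.1277] [[ 463.5 -328.2]
 [  13.9   53.1]] ang 165.4
```

View pics/t2.png

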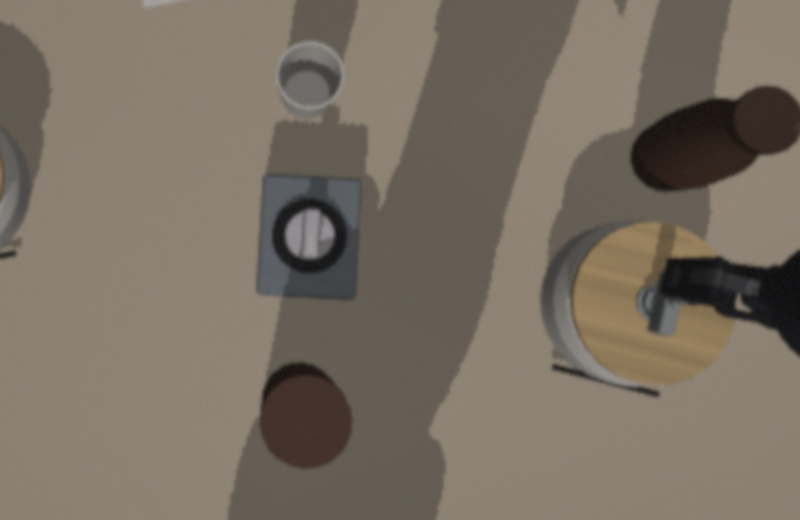

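View pics/w2.png

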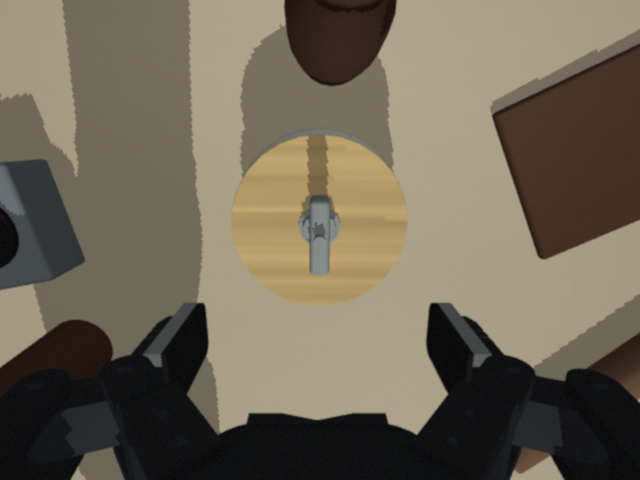

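Request:
carry_out(
  rows=[
    {"dx":-0.0022,"dy":-0.0427,"dz":0,"spin":0,"gripper":1},
    {"dx":-0.0022,"dy":-0.0427,"dz":0,"spin":0,"gripper":1},
    {"dx":-0.0022,"dy":-0.0427,"dz":0,"spin":0,"gripper":1},
    {"dx":-0.0022,"dy":-0.0427,"dz":0,"spin":0,"gripper":1},
    {"dx":-0.0022,"dy":-0.0427,"dz":0,"spin":0,"gripper":1},
    {"dx":-0.0022,"dy":-0.0427,"dz":0,"spin":0,"gripper":1},
    {"dx":-0.0022,"dy":-0.0427,"dz":0,"spin":0,"gripper":1},
    {"dx":0,"dy":0,"dz":0.02,"spin":-5.5,"gripper":1},
    {"dx":0,"dy":0,"dz":0.03,"spin":-5.5,"gripper":1},
    {"dx":0,"dy":0,"dz":0.04,"spin":0,"gripper":1},
    {"dx":0,"dy":0,"dz":0.04,"spin":0,"gripper":1},
    {"dx":0,"dy":0,"dz":0.025,"spin":0,"gripper":1},
    {"dx":0,"dy":0,"dz":0,"spin":0,"gripper":1},
    {"dx":0,"dy":0,"dz":0,"spin":0,"gripper":-1},
    {"dx":0,"dy":0,"dz":0,"spin":0,"gripper":-1},
    {"dx":0,"dy":0,"dz":0,"spin":0,"gripper":-1},
    {"dx":0,"dy":0,"dz":0,"spin":0,"gripper":-1},
    {"dx":0,"dy":0,"dz":0,"spin":0,"gripper":-1},
    {"dx":0,"dy":0,"dz":0,"spin":0,"gripper":-1},
    {"dx":0,"dy":0,"dz":0,"spin":0,"gripper":-1},
  ],
)

```text
time_s: 9.9
tool_pos: [0.5207, -0.0327, 0.0771]
eef_rot: [1.0, -0.029, 0.0, 0.0]
ft_force: [-2.3, -0.6, 6.1]
opening: 0.0128
grip_force: 58.6
```

```bash
python3 -c "
from h import *
st()"
```

```text
t 9.9 p [ 0.5207 -0.0327  0.0771] yaw -3.28 tilt 0.07 q [ 0.5   0.31 -0.6   1.88  0.21  1.01 -1.81] F [-2.3 -0.6  6.1] T [-0.141  0.434  0.103] open 0.0128 grip 58.6
```

Request:
carry_out(
  rows=[
    {"dx":0,"dy":0,"dz":0,"spin":-2,"gripper":-1},
    {"dx":0,"dy":0,"dz":0,"spin":-2,"gripper":-1},
    {"dx":0,"dy":0,"dz":0,"spin":-1,"gripper":-1},
  ],
)

```text
time_s: 10.2
tool_pos: [0.5207, -0.0328, 0.0772]
eef_rot: [1.0, 0.014, 0.0, -0.0]
ft_force: [-2.0, 0.7, 6.5]
opening: 0.0127
grip_force: 84.9
```

```bash
python3 -c "
from h import *
st()"
```

```text
t 10.2 p [ 0.5207 -0.0328  0.0772] yaw 1.58 tilt 0.05 q [ 0.51  0.32 -0.61  1.88  0.21  1.01 -1.73] F [-2.   0.7  6.5] T [ 0.186  0.574 -2.232] open 0.0127 grip 84.9
```

Request:
carry_out(
  rows=[
    {"dx":0,"dy":0,"dz":0,"spin":2,"gripper":-1},
    {"dx":0,"dy":0,"dz":0,"spin":2,"gripper":-1},
    {"dx":0,"dy":0,"dz":0,"spin":0,"gripper":-1},
  ],
)

```text
time_s: 10.5
tool_pos: [0.5207, -0.0327, 0.0772]
eef_rot: [1.0, -0.021, 0.0, 0.0]
ft_force: [-0.8, 0.3, 6.4]
opening: 0.0129
grip_force: 59.0
```

```bash
python3 -c "
from h import *
st()"
```

```text
t 10.5 p [ 0.5207 -0.0327  0.0772] yaw -2.42 tilt 0.06 q [ 0.5   0.31 -0.6   1.88  0.21  1.01 -1.8 ] F [-0.8  0.3  6.4] T [-0.063  0.433 -0.604] open 0.0129 grip 59.0
```

Request:
carry_out(
  rows=[
    {"dx":0,"dy":0,"dz":0,"spin":0,"gripper":1},
    {"dx":0,"dy":0,"dz":0,"spin":0,"gripper":1},
    {"dx":0,"dy":0,"dz":0,"spin":0,"gripper":1},
    {"dx":0,"dy":0,"dz":-0.02,"spin":0,"gripper":1},
    {"dx":0,"dy":0,"dz":-0.03,"spin":0,"gripper":1},
    {"dx":0,"dy":0,"dz":-0.04,"spin":0,"gripper":1},
    {"dx":0,"dy":0,"dz":-0.03,"spin":0,"gripper":1},
    {"dx":-0.0066,"dy":0.0423,"dz":0,"spin":0,"gripper":1},
    {"dx":-0.0066,"dy":0.0423,"dz":0,"spin":0,"gripper":1},
    {"dx":-0.0066,"dy":0.0423,"dz":0,"spin":0,"gripper":1},
    {"dx":-0.0066,"dy":0.0423,"dz":0,"spin":0,"gripper":1},
    {"dx":-0.0066,"dy":0.0423,"dz":0,"spin":0,"gripper":1},
    {"dx":-0.0066,"dy":0.0423,"dz":0,"spin":0,"gripper":1},
    {"dx":-0.0066,"dy":0.0423,"dz":0,"spin":0,"gripper":1},
    {"dx":0,"dy":0,"dz":0,"spin":6,"gripper":1},
    {"dx":0,"dy":0,"dz":0,"spin":6.1,"gripper":1},
    {"dx":0,"dy":0,"dz":0,"spin":0,"gripper":1},
  ],
)

```text
time_s: 12.2
tool_pos: [0.4623, -0.3265, 0.1961]
eef_rot: [0.992, -0.126, -0.0, -0.0]
ft_force: [-0.2, -0.1, -0.5]
opening: 0.0853
grip_force: 0.0
```

```bash
python3 -c "
from h import *
st((.462,-.3267,.103),165.5)
c,im,d=cam('top')
bar(pts(c,d),(.5205,-.033),.088,.11)"
```

```text
t 12.2 p [ 0.4623 -0.3265  0.1961] yaw -14.47 tilt 0.02 q [ 0.86  0.25 -0.38  1.65  0.1   1.26 -1.36] F [-0.2 -0.1 -0.5] T [0.054 0.003 0.02 ] open 0.0853 grip 0.0
tool delta [-0.0002  0.0003  0.0931] spin 0.03
196 [ 0.5199 -0.0325  0.0984] [[520.6 -32.5]
 [ 13.7  41.6]] ang 176.8
```

Request:
carry_out(
  rows=[
    {"dx":0,"dy":0,"dz":0.03,"spin":0,"gripper":1},
    {"dx":0,"dy":0,"dz":0.035,"spin":0,"gripper":1},
    {"dx":0,"dy":0,"dz":0.02,"spin":0,"gripper":1},
    {"dx":0,"dy":0,"dz":0.008,"spin":0,"gripper":1},
    {"dx":0,"dy":0,"dz":0,"spin":0,"gripper":1},
    {"dx":0,"dy":0,"dz":0,"spin":0,"gripper":-1},
    {"dx":0,"dy":0,"dz":0,"spin":0,"gripper":-1},
    {"dx":0,"dy":0,"dz":0,"spin":0,"gripper":-1},
    {"dx":0,"dy":0,"dz":0,"spin":0,"gripper":-1},
    {"dx":0,"dy":0,"dz":0,"spin":0,"gripper":-1},
    {"dx":0,"dy":0,"dz":0,"spin":0,"gripper":-1},
    {"dx":0,"dy":0,"dz":0,"spin":0,"gripper":-1},
    {"dx":0,"dy":0,"dz":0,"spin":0,"gripper":-1},
  ],
)

```text
time_s: 13.55
tool_pos: [0.4624, -0.3274, 0.104]
eef_rot: [0.992, -0.125, 0.0, 0.001]
ft_force: [-2.8, -2.9, 5.5]
opening: 0.0128
grip_force: 59.9
```

```bash
python3 -c "
from h import *
st()"
```

```text
t 13.55 p [ 0.4624 -0.3274  0.104 ] yaw -14.42 tilt 0.1 q [ 0.85  0.34 -0.38  1.75  0.14  1.08 -1.39] F [-2.8 -2.9  5.5] T [-0.686  0.489  0.009] open 0.0128 grip 59.9
```

Request:
carry_out(
  rows=[
    {"dx":0,"dy":0,"dz":0,"spin":-2,"gripper":-1},
    {"dx":0,"dy":0,"dz":0,"spin":-2,"gripper":-1},
    {"dx":0,"dy":0,"dz":0,"spin":-2,"gripper":-1},
    {"dx":0,"dy":0,"dz":0,"spin":0,"gripper":-1},
  ],
)

```text
time_s: 13.95
tool_pos: [0.4623, -0.3274, 0.104]
eef_rot: [0.997, -0.073, 0.0, 0.001]
ft_force: [-1.7, -3.8, 5.7]
opening: 0.0129
grip_force: 60.1
```

```bash
python3 -c "
from h import *
st()"
```

```text
t 13.95 p [ 0.4623 -0.3274  0.104 ] yaw -8.36 tilt 0.09 q [ 0.87  0.34 -0.39  1.75  0.15  1.08 -1.29] F [-1.7 -3.8  5.7] T [-0.641  0.566 -0.135] open 0.0129 grip 60.1
```

Request:
carry_out(
  rows=[
    {"dx":0,"dy":0,"dz":0,"spin":3,"gripper":-1},
    {"dx":0,"dy":0,"dz":0,"spin":3,"gripper":-1},
    {"dx":0,"dy":0,"dz":0,"spin":3,"gripper":-1},
    {"dx":0,"dy":0,"dz":0,"spin":3,"gripper":-1},
    {"dx":0,"dy":0,"dz":0,"spin":1,"gripper":-1},
    {"dx":0,"dy":0,"dz":0,"spin":0,"gripper":-1},
  ],
)

```text
time_s: 14.55
tool_pos: [0.4624, -0.3274, 0.104]
eef_rot: [0.983, -0.186, 0.0, 0.001]
ft_force: [-2.1, -2.6, 5.2]
opening: 0.0127
grip_force: 60.1
```

```bash
python3 -c "
from h import *
st()"
```

```text
t 14.55 p [ 0.4624 -0.3274  0.104 ] yaw -21.44 tilt 0.09 q [ 0.84  0.33 -0.36  1.75  0.13  1.08 -1.51] F [-2.1 -2.6  5.2] T [-0.637  0.456  0.07 ] open 0.0127 grip 60.1
```

Request:
carry_out(
  rows=[
    {"dx":0,"dy":0,"dz":0,"spin":6,"gripper":-1},
    {"dx":0,"dy":0,"dz":0,"spin":6,"gripper":-1},
    {"dx":0,"dy":0,"dz":0,"spin":6,"gripper":-1},
    {"dx":0,"dy":0,"dz":0,"spin":0,"gripper":-1},
  ],
)

```text
time_s: 14.95
tool_pos: [0.4625, -0.3273, 0.104]
eef_rot: [0.941, -0.339, 0.001, 0.001]
ft_force: [-1.6, -4.1, 6.0]
opening: 0.0125
grip_force: 59.9
```

```bash
python3 -c "
from h import *
st()"
```

```text
t 14.95 p [ 0.4625 -0.3273  0.104 ] yaw -39.61 tilt 0.1 q [ 0.8   0.33 -0.31  1.76  0.11  1.07 -1.81] F [-1.6 -4.1  6. ] T [-0.686  0.385  0.063] open 0.0125 grip 59.9
```

Request:
carry_out(
  rows=[
    {"dx":0,"dy":0,"dz":0,"spin":7,"gripper":-1},
    {"dx":0,"dy":0,"dz":0,"spin":7,"gripper":-1},
    {"dx":0,"dy":0,"dz":0,"spin":7,"gripper":-1},
    {"dx":0,"dy":0,"dz":0,"spin":7,"gripper":-1},
    {"dx":0,"dy":0,"dz":0,"spin":7,"gripper":-1},
    {"dx":0,"dy":0,"dz":0,"spin":5,"gripper":-1},
    {"dx":0,"dy":0,"dz":0,"spin":0,"gripper":-1},
    {"dx":0,"dy":0,"dz":0,"spin":0,"gripper":1},
    {"dx":0,"dy":0,"dz":0,"spin":0,"gripper":1},
    {"dx":0,"dy":0,"dz":0,"spin":0,"gripper":1},
    {"dx":0,"dy":0,"dz":0,"spin":0,"gripper":1},
    {"dx":0,"dy":0,"dz":0,"spin":0,"gripper":1},
  ],
)

```text
time_s: 16.15
tool_pos: [0.4624, -0.3262, 0.1032]
eef_rot: [0.77, -0.638, -0.0, -0.0]
ft_force: [-0.6, 0.1, -0.0]
opening: 0.0836
grip_force: 0.0
```

```bash
python3 -c "
from h import *
st()"
```

```text
t 16.15 p [ 0.4624 -0.3262  0.1032] yaw -79.34 tilt 0.02 q [ 0.71  0.32 -0.21  1.76  0.08  1.07 -2.48] F [-0.6  0.1 -0. ] T [-0.054 -0.071 -0.033] open 0.0836 grip 0.0
```

Request:
carry_out(
  rows=[
    {"dx":0,"dy":0,"dz":0,"spin":-8.5,"gripper":1},
    {"dx":0,"dy":0,"dz":0,"spin":-8.5,"gripper":1},
    {"dx":0,"dy":0,"dz":0,"spin":-8.5,"gripper":1},
    {"dx":0,"dy":0,"dz":0,"spin":-8.5,"gripper":1},
    {"dx":0,"dy":0,"dz":0,"spin":-8.5,"gripper":1},
    {"dx":0,"dy":0,"dz":0,"spin":-8.5,"gripper":1},
    {"dx":0,"dy":0,"dz":0,"spin":-8.5,"gripper":1},
    {"dx":0,"dy":0,"dz":0,"spin":-8.5,"gripper":1},
    {"dx":0,"dy":0,"dz":0,"spin":-8.5,"gripper":1},
    {"dx":0,"dy":0,"dz":0,"spin":-8.5,"gripper":1},
    {"dx":0,"dy":0,"dz":0,"spin":-8.5,"gripper":1},
    {"dx":0,"dy":0,"dz":0,"spin":-8.5,"gripper":1},
    {"dx":0,"dy":0,"dz":0,"spin":-8.5,"gripper":1},
    {"dx":0,"dy":0,"dz":0,"spin":-8.5,"gripper":1},
    {"dx":0,"dy":0,"dz":0,"spin":-8.5,"gripper":1},
    {"dx":0,"dy":0,"dz":0,"spin":-8.5,"gripper":1},
    {"dx":0,"dy":0,"dz":0,"spin":-8.5,"gripper":1},
    {"dx":0,"dy":0,"dz":0,"spin":-8.5,"gripper":1},
    {"dx":0,"dy":0,"dz":0,"spin":-8.5,"gripper":1},
    {"dx":0,"dy":0,"dz":0,"spin":-8.5,"gripper":1},
  ],
)

```text
time_s: 18.15
tool_pos: [0.4623, -0.3264, 0.1033]
eef_rot: [0.701, 0.713, -0.0, -0.0]
ft_force: [-0.1, 0.4, 0.4]
opening: 0.0856
grip_force: 0.0
```

```bash
python3 -c "
from h import *
st((.462,-.327,.1032),-79.3)"
```

```text
t 18.15 p [ 0.4623 -0.3264  0.1033] yaw 90.99 tilt 0.0 q [ 1.09  0.39 -0.67  1.74  0.27  1.1   0.35] F [-0.1  0.4  0.4] T [-0.019  0.011 -0.042] open 0.0856 grip 0.0
tool delta [-0.0006 -0.0004  0.0001] spin -9.71
```

Request:
carry_out(
  rows=[
    {"dx":0,"dy":0,"dz":0,"spin":-5,"gripper":1},
    {"dx":0,"dy":0,"dz":0,"spin":-4.7,"gripper":1},
    {"dx":0,"dy":0,"dz":0,"spin":0,"gripper":-1},
    {"dx":0,"dy":0,"dz":0,"spin":0,"gripper":-1},
    {"dx":0,"dy":0,"dz":0,"spin":0,"gripper":-1},
    {"dx":0,"dy":0,"dz":0,"spin":0,"gripper":-1},
    {"dx":0,"dy":0,"dz":0,"spin":0,"gripper":-1},
    {"dx":0,"dy":0,"dz":0,"spin":0,"gripper":-1},
    {"dx":0,"dy":0,"dz":0,"spin":0,"gripper":-1},
    {"dx":0,"dy":0,"dz":0,"spin":0,"gripper":-1},
    {"dx":0,"dy":0,"dz":0,"spin":7,"gripper":-1},
    {"dx":0,"dy":0,"dz":0,"spin":7,"gripper":-1},
    {"dx":0,"dy":0,"dz":0,"spin":7,"gripper":-1},
    {"dx":0,"dy":0,"dz":0,"spin":7,"gripper":-1},
    {"dx":0,"dy":0,"dz":0,"spin":7,"gripper":-1},
    {"dx":0,"dy":0,"dz":0,"spin":7,"gripper":-1},
    {"dx":0,"dy":0,"dz":0,"spin":7,"gripper":-1},
    {"dx":0,"dy":0,"dz":0,"spin":7,"gripper":-1},
    {"dx":0,"dy":0,"dz":0,"spin":7,"gripper":-1},
    {"dx":0,"dy":0,"dz":0,"spin":0,"gripper":-1},
  ],
)

```text
time_s: 20.15
tool_pos: [0.4636, -0.3269, 0.1036]
eef_rot: [0.948, 0.318, 0.001, 0.001]
ft_force: [5.6, -3.6, -2.2]
opening: 0.013
grip_force: 58.9
```

```bash
python3 -c "
from h import *
st()"
```

```text
t 20.15 p [ 0.4636 -0.3269  0.1036] yaw 37.09 tilt 0.18 q [ 0.96  0.36 -0.51  1.75  0.19  1.08 -0.54] F [ 5.6 -3.6 -2.2] T [-0.663 -1.11   0.059] open 0.013 grip 58.9
```

Request:
carry_out(
  rows=[
    {"dx":0,"dy":0,"dz":0,"spin":0,"gripper":1},
    {"dx":0,"dy":0,"dz":0,"spin":0,"gripper":1},
    {"dx":0,"dy":0,"dz":0,"spin":0,"gripper":1},
    {"dx":0,"dy":0,"dz":-0.035,"spin":0,"gripper":1},
    {"dx":0,"dy":0,"dz":-0.045,"spin":0,"gripper":1},
    {"dx":0,"dy":0,"dz":-0.045,"spin":0,"gripper":1},
    {"dx":0.0333,"dy":-0.0315,"dz":0,"spin":0,"gripper":1},
    {"dx":0.0333,"dy":-0.0315,"dz":0,"spin":0,"gripper":1},
    {"dx":0.0333,"dy":-0.0315,"dz":0,"spin":0,"gripper":1},
    {"dx":0.0333,"dy":-0.0315,"dz":0,"spin":0,"gripper":1},
    {"dx":0.0333,"dy":-0.0315,"dz":0,"spin":0,"gripper":1},
    {"dx":0.0333,"dy":-0.0315,"dz":0,"spin":0,"gripper":1},
    {"dx":0.0333,"dy":-0.0315,"dz":0,"spin":0,"gripper":1},
    {"dx":0.0333,"dy":-0.0315,"dz":0,"spin":0,"gripper":1},
    {"dx":0.0333,"dy":-0.0315,"dz":0,"spin":0,"gripper":1},
    {"dx":0.0333,"dy":-0.0315,"dz":0,"spin":0,"gripper":1},
    {"dx":0.0333,"dy":-0.0315,"dz":0,"spin":0,"gripper":1},
    {"dx":0.0333,"dy":-0.0315,"dz":0,"spin":0,"gripper":1},
    {"dx":0.0333,"dy":-0.0315,"dz":0,"spin":0,"gripper":1},
    {"dx":0.0333,"dy":-0.0315,"dz":0,"spin":0,"gripper":1},
  ],
)

```text
time_s: 22.15
tool_pos: [0.5659, 0.3084, 0.2281]
eef_rot: [0.948, 0.32, -0.0, 0.0]
ft_force: [0.7, -0.8, 0.1]
opening: 0.0851
grip_force: 0.0
```

```bash
python3 -c "
from h import *
st((.5686,.3062,.104),11.5)
c,im,d=cam('wrist');bar(pts(c,d),(.5686,.3062),.118,.135)
c,im,d=cam('top');P=pts(c,d);bar(P,(.5205,-.033),.088,.11);bar(P,(.462,-.327),.108,.14)"
```

```text
t 22.15 p [0.5659 0.3084 0.2281] yaw 37.29 tilt 0.03 q [ 0.02  0.51 -0.85  1.37  0.38  1.43 -1.73] F [ 0.7 -0.8  0.1] T [ 0.018 -0.049  0.064] open 0.0851 grip 0.0
tool delta [0.0009 0.0033 0.1241] spin 25.79
1570 [0.5716 0.3074 0.1274] [[570.  306.2]
 [ 54.1  14.3]] ang -168.4
198 [ 0.5198 -0.0324  0.0984] [[520.6 -32.4]
 [ 13.9  41.5]] ang 176.7
391 [ 0.4614 -0.3243  0.1245] [[ 461.7 -326.6]
 [  53.6   14.8]] ang -141.0
```

Request:
carry_out(
  rows=[
    {"dx":0.001,"dy":0.0033,"dz":0,"spin":0,"gripper":1},
    {"dx":0,"dy":0,"dz":0,"spin":6.5,"gripper":1},
    {"dx":0,"dy":0,"dz":0,"spin":6.5,"gripper":1},
    {"dx":0,"dy":0,"dz":0.02,"spin":6.5,"gripper":1},
    {"dx":0,"dy":0,"dz":0.03,"spin":6.1,"gripper":1},
    {"dx":0,"dy":0,"dz":0.035,"spin":0,"gripper":1},
    {"dx":0,"dy":0,"dz":0.025,"spin":0,"gripper":1},
    {"dx":0,"dy":0,"dz":0.014,"spin":0,"gripper":1},
    {"dx":0,"dy":0,"dz":0,"spin":0,"gripper":1},
  ],
)

```text
time_s: 23.15
tool_pos: [0.5684, 0.3028, 0.1027]
eef_rot: [0.995, 0.101, -0.001, 0.001]
ft_force: [-0.4, 0.0, 0.2]
opening: 0.0855
grip_force: 0.0
```

```bash
python3 -c "
from h import *
st((.569,.3062,.104),11.5)"
```

```text
t 23.15 p [0.5684 0.3028 0.1027] yaw 11.62 tilt 0.16 q [-0.03  0.58 -0.73  1.52  0.4   1.2  -2.19] F [-0.4  0.   0.2] T [ 0.035 -0.03   0.016] open 0.0855 grip 0.0
tool delta [ 0.0013 -0.0032 -0.0013] spin 0.12
```

Correct 3 mm and close.

Request:
carry_out(
  rows=[
    {"dx":0.0005,"dy":-0.0032,"dz":-0.001,"spin":0,"gripper":1},
    {"dx":0,"dy":0,"dz":0,"spin":0,"gripper":-1},
    {"dx":0,"dy":0,"dz":0,"spin":0,"gripper":-1},
    {"dx":0,"dy":0,"dz":0,"spin":0,"gripper":-1},
    {"dx":0,"dy":0,"dz":0,"spin":0,"gripper":-1},
    {"dx":0,"dy":0,"dz":0,"spin":0,"gripper":-1},
    {"dx":0,"dy":0,"dz":0,"spin":0,"gripper":-1},
    {"dx":0,"dy":0,"dz":0,"spin":0,"gripper":-1},
    {"dx":0,"dy":0,"dz":0,"spin":0,"gripper":-1},
  ],
)

```text
time_s: 24.05
tool_pos: [0.5687, 0.3068, 0.1058]
eef_rot: [0.995, 0.102, 0.0, 0.001]
ft_force: [-1.4, -4.7, 6.5]
opening: 0.0127
grip_force: 59.1
```

```bash
python3 -c "
from h import *
st()"
```

```text
t 24.05 p [0.5687 0.3068 0.1058] yaw 11.66 tilt 0.11 q [-0.04  0.58 -0.73  1.51  0.4   1.2  -2.2 ] F [-1.4 -4.7  6.5] T [-1.102  0.416  0.031] open 0.0127 grip 59.1
```

Request:
carry_out(
  rows=[
    {"dx":0,"dy":0,"dz":0,"spin":-2,"gripper":-1},
    {"dx":0,"dy":0,"dz":0,"spin":-2,"gripper":-1},
    {"dx":0,"dy":0,"dz":0,"spin":-3,"gripper":-1},
    {"dx":0,"dy":0,"dz":0,"spin":0,"gripper":-1},
  ],
)

```text
time_s: 24.45
tool_pos: [0.5688, 0.3068, 0.1058]
eef_rot: [0.987, 0.163, -0.0, 0.001]
ft_force: [-2.3, -5.3, 6.5]
opening: 0.0132
grip_force: 59.2
```

```bash
python3 -c "
from h import *
st()"
```

```text
t 24.45 p [0.5688 0.3068 0.1058] yaw 18.76 tilt 0.12 q [-0.02  0.59 -0.75  1.51  0.42  1.21 -2.08] F [-2.3 -5.3  6.5] T [-1.21   0.472 -0.025] open 0.0132 grip 59.2
```

Request:
carry_out(
  rows=[
    {"dx":0,"dy":0,"dz":0,"spin":-5,"gripper":-1},
    {"dx":0,"dy":0,"dz":0,"spin":0,"gripper":-1},
  ],
)

```text
time_s: 24.65
tool_pos: [0.5688, 0.3067, 0.1058]
eef_rot: [0.978, 0.206, -0.0, 0.001]
ft_force: [-2.7, -5.7, 6.2]
opening: 0.0128
grip_force: 59.1
```

```bash
python3 -c "
from h import *
st()"
```

```text
t 24.65 p [0.5688 0.3067 0.1058] yaw 23.82 tilt 0.13 q [-0.01  0.59 -0.77  1.51  0.43  1.21 -2.  ] F [-2.7 -5.7  6.2] T [-1.171  0.593 -0.106] open 0.0128 grip 59.1
```

Request:
carry_out(
  rows=[
    {"dx":0,"dy":0,"dz":0,"spin":-3,"gripper":-1},
    {"dx":0,"dy":0,"dz":0,"spin":0,"gripper":-1},
    {"dx":0,"dy":0,"dz":0,"spin":0,"gripper":-1},
  ],
)

```text
time_s: 24.95
tool_pos: [0.5688, 0.3067, 0.1058]
eef_rot: [0.973, 0.231, -0.0, 0.001]
ft_force: [-2.4, -6.0, 6.8]
opening: 0.0128
grip_force: 59.3
```

```bash
python3 -c "
from h import *
st()"
```

```text
t 24.95 p [0.5688 0.3067 0.1058] yaw 26.65 tilt 0.13 q [-0.01  0.59 -0.78  1.51  0.43  1.21 -1.96] F [-2.4 -6.   6.8] T [-1.228  0.498 -0.107] open 0.0128 grip 59.3
```

Torque no longer grows, so the nut is loosening. Turn on by about 112°.

Request:
carry_out(
  rows=[
    {"dx":0,"dy":0,"dz":0,"spin":-4,"gripper":-1},
    {"dx":0,"dy":0,"dz":0,"spin":-7,"gripper":-1},
    {"dx":0,"dy":0,"dz":0,"spin":-7,"gripper":-1},
    {"dx":0,"dy":0,"dz":0,"spin":-7,"gripper":-1},
    {"dx":0,"dy":0,"dz":0,"spin":-7,"gripper":-1},
    {"dx":0,"dy":0,"dz":0,"spin":-7,"gripper":-1},
    {"dx":0,"dy":0,"dz":0,"spin":-7,"gripper":-1},
    {"dx":0,"dy":0,"dz":0,"spin":-7,"gripper":-1},
    {"dx":0,"dy":0,"dz":0,"spin":-7,"gripper":-1},
    {"dx":0,"dy":0,"dz":0,"spin":-7,"gripper":-1},
    {"dx":0,"dy":0,"dz":0,"spin":-7,"gripper":-1},
    {"dx":0,"dy":0,"dz":0,"spin":-7,"gripper":-1},
    {"dx":0,"dy":0,"dz":0,"spin":-7,"gripper":-1},
    {"dx":0,"dy":0,"dz":0,"spin":-7,"gripper":-1},
    {"dx":0,"dy":0,"dz":0,"spin":-7,"gripper":-1},
    {"dx":0,"dy":0,"dz":0,"spin":-7,"gripper":-1},
    {"dx":0,"dy":0,"dz":0,"spin":-4,"gripper":-1},
    {"dx":0,"dy":0,"dz":0,"spin":0,"gripper":-1},
  ],
)

```text
time_s: 26.75
tool_pos: [0.5704, 0.3061, 0.1058]
eef_rot: [0.344, 0.939, -0.001, 0.002]
ft_force: [4.4, -5.7, 6.1]
opening: 0.0127
grip_force: 59.1
```

```bash
python3 -c "
from h import *
st()"
```

```text
t 26.75 p [0.5704 0.3061 0.1058] yaw 139.71 tilt 0.19 q [ 0.19  0.76 -1.13  1.5   0.71  1.33 -0.14] F [ 4.4 -5.7  6.1] T [-1.433 -0.774 -0.079] open 0.0127 grip 59.1
```

Request:
carry_out(
  rows=[
    {"dx":0,"dy":0,"dz":0,"spin":0,"gripper":1},
    {"dx":0,"dy":0,"dz":0,"spin":0,"gripper":1},
    {"dx":0,"dy":0,"dz":0,"spin":0,"gripper":1},
    {"dx":0,"dy":0,"dz":0,"spin":0,"gripper":1},
    {"dx":0,"dy":0,"dz":-0.035,"spin":0,"gripper":1},
    {"dx":0,"dy":0,"dz":-0.045,"spin":0,"gripper":1},
    {"dx":0,"dy":0,"dz":-0.045,"spin":0,"gripper":1},
    {"dx":0,"dy":0,"dz":0,"spin":0,"gripper":1},
  ],
)

```text
time_s: 27.55
tool_pos: [0.5692, 0.3105, 0.2367]
eef_rot: [0.344, 0.939, 0.003, 0.002]
ft_force: [0.3, 0.5, -0.2]
opening: 0.0859
grip_force: 0.0
```

```bash
python3 -c "
from h import *
st()
c,im,d=cam('wrist');bar(pts(c,d),(.5686,.3062),.118,.135)
c,im,d=cam('top');P=pts(c,d);bar(P,(.5205,-.033),.088,.11);bar(P,(.462,-.327),.108,.14)
c,im,d=cam('scene');cv2.imwrite('pics/end.png',im[:,:,::-1])"
```

```text
t 27.55 p [0.5692 0.3105 0.2367] yaw 139.76 tilt 0.47 q [ 0.2   0.66 -1.21  1.35  0.61  1.52 -0.08] F [ 0.3  0.5 -0.2] T [ 0.035 -0.063  0.036] open 0.0859 grip 0.0
1406 [0.5687 0.3074 0.1277] [[570.  306.1]
 [ 14.   53.7]] ang 137.9
199 [ 0.5198 -0.0324  0.0983] [[520.6 -32.4]
 [ 13.7  41.5]] ang 176.7
385 [ 0.4613 -0.3244  0.1248] [[ 461.6 -326.6]
 [  53.3   15.2]] ang -141.1
```

View pics/end.png

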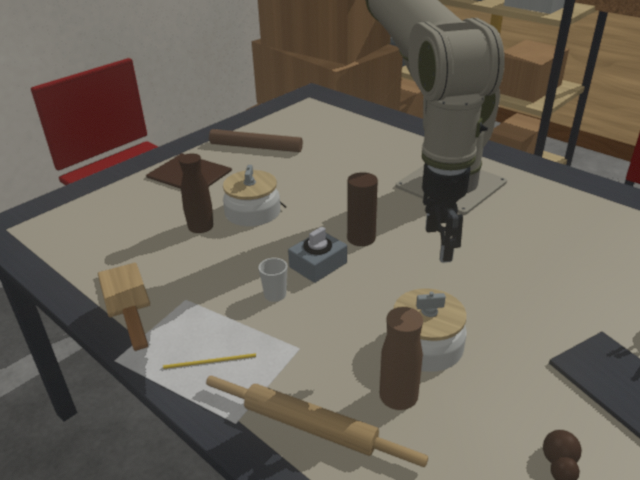

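The end picture shows the vase (195,195), bottle (402,355), tube (362,210) and cup (273,280) standing where they were. The dial is at its stop, both nuts have turned about 126°, and the gripper is clear.

```bash
python3 -c "
from h import *
print(manip.close_job())"
```

```text
the job is handed in; nothing more can be done
None
```

The job is handed in: the dial was turned to its off stop first, then both nuts were undone by about 126° (the right one, seen from the robot, clockwise; the left one anticlockwise), and the pots and cup still stand where they were.

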